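# Move the drilling template to the other swing hook

## Robot

A 6-joint arm with a two-finger parallel gripper is mounted at the origin on the work surface. World frame = base frame: x ahead of the robot, y to its left, z up, the work surface at z = 0. Lengths are in m, angles in rad, forces in N, time in s.
With the tool pointing down it reaches from about 0.3 to 0.775 m from the base axis. Payload 14.6 kg.
Tool frame: the origin (TCP) lies at the very end of the fingers, on their centre line; the grasp point (between the pads) lies 19 mm behind it; z points along the fingers, y is the line along which they close (so a half turn about z gives the same grasp; the last joint's range is limited). The gripper opens to 94 mm and grips with 3 to 60 N. Pads are 16 mm wide; open, the fingers measure 119 mm over their backs; the gripper's body (75 mm by 177 mm) begins 78 mm behind the grasp point.
Start: joints at [-1.36, 0.3, 1.521, -0, 1.321, -0.067], TCP at [0.151, -0.529, 0.205] pointing down, gripper open.
Joint ranges: [-3.03, 3.03], [-0.79, 2.21], [0.23, 2.52], [-1.04, 4.18], [0, 3.07], [-2.55, 2.55]. Speed limits (rad/s): [2.22, 2.22, 2.57, 3.14, 3.14, 3.14].

## Interface

Orientations are given as [roll, pitch, yaw] about the fixed x, y, z axes, in that order (R = Rz(yaw) Ry(pitch) Rx(roll)).
In Python, from station import ctrl gives the robot as it stands.
- The arm moves only by the shell command python3 -m pendant 'ROWS' [OPENING] [FORCE]. ROWS is JSON, a list of rows, each a list of 2 entries, a list of its own where there are three numbers: the shift along the world's x, y, z in cm, then the turn about the world's z in rad. A call has 1 to 20 rows; each row shifts and turns the commanded pose from where the row before left it; what a row does not reach is not made up. A row lasts 1/12 s, in which the tool goes at most 41.7 mm and 7.16 degrees, less where a joint would pass 70% of its speed; a pose out of reach is approached as far as the arm can. A call is refused whole if a number of a shift passes 4.17 or a number of a turn 0.125, either way. A call with a gripper value outside its range is refused whole. OPENING is the opening, from 0 (shut) to 1 (fully open), set as the call begins (- or left out, the last holds). The fingers move at their own pace and stop on an object; FORCE is the grip in N (left out, the last holds). Time passes only in rows, so rows that do not move let the fingers close. It gives the time, the measured TCP pose, the force, the opening and the grip force at its end, in the units of the state.
- ctrl.get_obs(): the state, without advancing time (a new reading comes with each control period).
- ctrl.camera(name): name is "scene" or "side" or "wrist"; returns a dict with "color" (384x512x3 uint8, red, green, blue), "intrinsics" (3x3 intrinsics, pixels), "k1" (the pictures are not rectified: a ray, as slopes to the right and down, at radius r is drawn at 1 + k1 r^2 times it, then the intrinsics apply), "camera_from_world" (4x4, takes a point from world to camera coordinates). Camera axes: x right, y down, z forward; pixel columns grow to the right and rows downward; lengths in m; the calibration is good to about 2 mm. A picture is of the moment at which its call begins. There is no depth.
- ctrl.hand_in(): hands the job in; it is judged then, once.
The state is a dict: "time_s": time; "qpos": joint angles; "joint_vel": joint speeds; "tau": joint torques, N m; "ee_pos": TCP position; "eef_rot": TCP orientation; "force": force on the tool from outside, world axes, zero at the start; "moment": the same for the moment, N m; "grip_width": finger opening in m; "grip_force": force on a finger pad.
Only numpy, scipy, OpenCV 4.12 (cv2) and the standard library are available. Lean on these libraries where they do the work, as an engineer would, in place of code of your own. Each camera call takes 0.05 s, during which the arm holds its last target. There are 200 camera calls.

## Task

Swing the folded green hook fully out, take the drilling template off the blue hook and hang it on the green one, between hinge and end peg, without dropping it. Then fold the emptied blue hook flat against its slat again. Leave the other things on the bench where they are.

Things in the scene. Friction and masses are not known exactly. Their poses are not given: they have to be found in the camera images.
- green_hook (a joint): Angle of the green swing hook about its upright hinge, rad: 0 = folded flat along the slat (bar along the stand's -y), grows as it swings out to the stand's -x, 1.571 = fully out at its stop. Stiff friction hinge (0.12 N m): stays where left. Starts nearly folded. Bar: round level rod 8 mm thick, its axis 190 mm above the bench.
- green_hinge (a point): Point on the green hook's hinge axis, at the height of the bar's axis; 34 mm in front of the slat's mid-plane, 55 mm to the stand's +y side of its middle. Turns with the hook: the bar runs along this point's -y. The hinge knuckle is 18 mm thick, its top 6 mm above the bar's axis.
- green_peg (a point): Centre of the top of the green hook's upright black end peg: 10 mm thick, 110 mm from the hinge axis, top 32 mm above the bar's axis (28 mm above the bar's top). Only peg and knuckle stand higher than bar and slat, so the peg can be pinched from above and swung round; it may turn in the grip. Moves with the hook.
- green_seat (a point): Point on top of the green hook's bar, halfway (55 mm) between hinge axis and peg axis; turns with the hook: -y runs along the bar to the peg, z up.
- green_stand: Fixed wooden stand of the green hook: foot 100 x 200 x 12 mm, two uprights, upright cross slat 200 mm along y, 16 thick, 44 high, its top edge 192 mm above the bench. Origin on the bench below the slat's middle; at yaw 0 its front, with the hook, faces -x (the robot). Place and yaw vary; green and blue may swap sides.
- blue_hook (a joint): Angle of the blue swing hook about its upright hinge, rad: 0 = folded flat along the slat (bar along the stand's -y), grows as it swings out to the stand's -x, 1.571 = fully out at its stop. Stiff friction hinge (0.12 N m): stays where left. Starts swung out, with the template hanging on it. Bar: round level rod 8 mm thick, its axis 190 mm above the bench.
- blue_hinge (a point): Point on the blue hook's hinge axis, at the height of the bar's axis; 34 mm in front of the slat's mid-plane, 55 mm to the stand's +y side of its middle. Turns with the hook: the bar runs along this point's -y. The hinge knuckle is 18 mm thick, its top 6 mm above the bar's axis.
- blue_peg (a point): Centre of the top of the blue hook's upright black end peg: 10 mm thick, 110 mm from the hinge axis, top 32 mm above the bar's axis (28 mm above the bar's top). Only peg and knuckle stand higher than bar and slat, so the peg can be pinched from above and swung round; it may turn in the grip. Moves with the hook.
- blue_seat (a point): Point on top of the blue hook's bar, halfway (55 mm) between hinge axis and peg axis; turns with the hook: -y runs along the bar to the peg, z up.
- blue_stand: Fixed wooden stand of the blue hook: foot 100 x 200 x 12 mm, two uprights, upright cross slat 200 mm along y, 16 thick, 44 high, its top edge 192 mm above the bench. Origin on the bench below the slat's middle; at yaw 0 its front, with the hook, faces -x (the robot). Place and yaw vary; green and blue may swap sides.
- template: Loose aluminium drilling template, about 0.2 kg, 136 mm high. Below, a plate 84 mm wide (y), 50 high, 8 thick (x) with dark holes; above it a window 44 wide, 56 high for the hook's bar; on top an orange handle bar 64 wide, 14 thick, 30 high, to be pinched across its thickness. Origin: centre of the lower edge; z up, x across its thickness, along the hook's bar when hanging.
- template_eye (a point): Middle of the underside of the orange handle bar, which rests on the hook's bar; 106 mm above the template's origin, 30 mm below its top. The window's upper corners are bevelled 45 degrees, leaving about 28 mm flat. To pass the end peg the template must be raised 28 to 48 mm (36 is good) above its hanging height. Axes as the template's.
- case: Bystander: white instrument case with black connectors, 110 x 160 x 55 mm, loose. Origin: centre of its underside.
- screwdriver: Bystander: screwdriver with green handle lying on the bench. Origin: under its middle.
- parts_tray: Bystander: blue four-way parts tray, 90 x 120 x 35 mm, loose. Origin: centre of its underside.
There are look-alikes about, which are no part of the job. Of the things shaped like the template, the aluminium one is meant. What is shaped like the blue_stand but pink is not meant.

How it is judged:
On the way, in this order (a step that is already met when the one before it is completed fails the run):
1. the green hook is swung fully out (beyond 1.40 rad) (value of joint green_hook above 1.4 rad), for 0.2 s.
2. the template hangs released on the green hook's bar while that hook is out (x of template_eye in the frame of green_seat between -0.018 and 0.018 m and y of template_eye in the frame of green_seat between -0.042 and 0.042 m and z of template_eye in the frame of green_seat between -0.006 and 0.008 m and angle between template's own z axis and vertical below 0.25 rad and contact force between template and the fingers below 0.3 N and linear speed of template below 0.05 m/s and value of joint green_hook above 1.4 rad), for 0.3 s.
At the end, for the whole second after the job is handed in: The template hangs released and at rest on the green hook (its eye within 18 mm sideways of the bar, within 42 mm of the middle of the bar along it, -6 to +8 mm in height, tilt under 0.25 rad), the green hook is still out (beyond 1.40 rad) and the blue hook is folded flat (below 0.12 rad) (all of step 2 and value of joint blue_hook below 0.12 rad and angular speed of template below 0.5 rad/s); the robot touches nothing.
It fails at once if the template is dropped (its eye lower than 120 mm above the bench) (height (world z) of template_eye below 0.12 m).
It fails at once if a bystander is moved more than 30 mm (distance of any of case, screwdriver, parts_tray from where it was at the start of the episode above 0.03 m).
It also fails if it takes over 72 s, if anything falls off the work surface, if the arm or the gripper's body presses on something with over 40 N, if the wrist force passes 120 N, or if a joint passes its speed limit or range.

## Working session

There is one attempt and no reset: what is moved stays moved. The work goes in short steps, Python scripts to look and compute and a shell command to move; the robot and the scene stay as the last step left them, time stands still between calls to the robot, and variables do not carry over. Pictures are saved under pics/ and viewed, at most 10 in all, crops included, and the job is handed in when it is done.

```bash
mkdir -p pics
cat > h.py <<'E'
import numpy as np, cv2
from station import ctrl
def shot(n,fn):
    c=ctrl.camera(n); cv2.imwrite(f'pics/{fn}.png',c['color'][:,:,::-1])
    np.savez(f'pics/{fn}.npz',**{k:np.array(v) for k,v in c.items()}); return c
def ray(fn,px):
    c=np.load(f'pics/{fn}.npz'); K=c['intrinsics'];k1=float(c['k1']);T=c['camera_from_world']
    d=np.array([(px[0]-K[0,2])/K[0,0],(px[1]-K[1,2])/K[1,1]]); s=d.copy()
    for _ in range(20): s=d/(1+k1*(s@s))
    R=T[:3,:3]; return -R.T@T[:3,3], R.T@np.array([s[0],s[1],1])
def atz(fn,px,z):
    o,d=ray(fn,px); return o+d*(z-o[2])/d[2]
def tri(a,pa,b,pb):
    o1,d1=ray(a,pa);o2,d2=ray(b,pb)
    t=np.linalg.lstsq(np.c_[d1,-d2],o2-o1,rcond=None)[0]
    p,q=o1+d1*t[0],o2+d2*t[1]; return (p+q)/2,np.linalg.norm(p-q)
def proj(fn,P):
    c=np.load(f'pics/{fn}.npz');T=c['camera_from_world'];p=T[:3,:3]@np.array(P)+T[:3,3]
    s=p[:2]/p[2]; s=s*(1+float(c['k1'])*(s@s));K=c['intrinsics']
    return np.array([K[0,0]*s[0]+K[0,2],K[1,1]*s[1]+K[1,2]])
E
python3 - <<'E'
from h import *
a=shot('scene','sc0');b=shot('side','sd0')
im=np.hstack([cv2.imread('pics/sc0.png'),cv2.imread('pics/sd0.png')])
for n in('sc0','sd0'):
    o,d=ray(n,(256,192));print(n,o,d)
E
```

```text
sc0 [ 1.00444538 -0.54509054  1.11829181] [-0.39188808  0.50914357 -0.7662987 ]
sd0 [0.36158499 0.8960965  1.18399168] [ 0.09320411 -0.63067321 -0.77053162]
```

View pics/sc0.png

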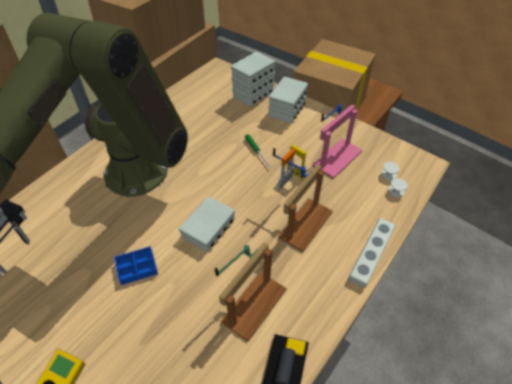

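View pics/sd0.png

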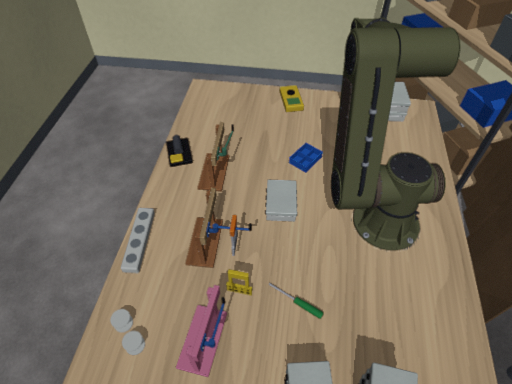

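The two brown stands are the ones in the job. The green one is at scene (250,290) and side (218,150), with its hook folded. The blue one is at scene (305,210) and side (208,225), with its hook out.

There are two template-like things in the side view: one with an orange handle on grey metal at (234,230), hanging on the blue hook, and a yellow one at (238,281). The first matches the aluminium description. The pink stand at (205,335) is a decoy. I'll confirm with an enlarged crop.

Run:
```python
from h import *
a=cv2.imread('pics/sc0.png')[125:345,190:350];b=cv2.imread('pics/sd0.png')[110:310,175:275]
A=cv2.resize(a,None,fx=2.7,fy=2.7,interpolation=cv2.INTER_CUBIC)
B=cv2.resize(b,None,fx=2.97,fy=2.97,interpolation=cv2.INTER_CUBIC)
h=594
im=np.hstack([A[:h],B[:h]]);print(im.shape);cv2.imwrite('pics/crop0.png',im)
```

```text
(594, 729, 3)
```

View pics/crop0.png

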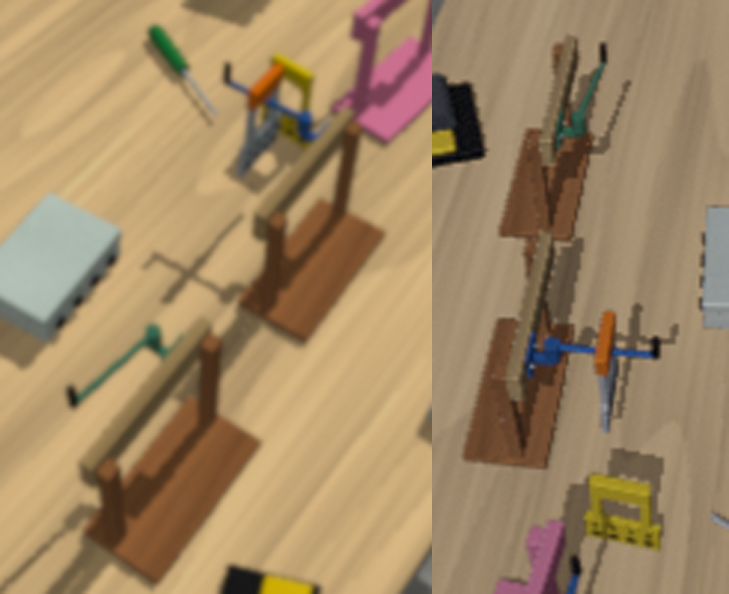

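The crop confirms it: the grey template with the orange handle hangs on the blue bar at crop (606,345), and the yellow one stands on the bench. Green peg top is at crop (72,390) and (604,45). Next I'll triangulate and check the heights.

Run:
```python
from h import *
np.set_printoptions(precision=4,suppress=True)
L=lambda x,y:(190+x/2.7,125+y/2.7)
S=lambda x,y:((x-432)/2.97+175,110+y/2.97)
P={'gpeg':((72,390),(604,45),.222),'ghinge':((153,330),(578,124),.196),'bpeg':((228,66),(655,343),.222),'bhinge':((306,122),(550,348),.196),'hand':((267,80),(606,342),.224),
'gslatA':((207,324),(572,38),.192),'bslatA':((352,115),(547,238),.192)}
for k,(l,s,z) in P.items():
    t,e=tri('sc0',L(*l),'sd0',S(*s)); print(k,t,round(e,4),atz('sc0',L(*l),z),atz('sd0',S(*s),z))
# slat ends, top edge
for n,(p,q) in {'g_sc':((207,324),(88,470)),'b_sc':((352,115),(262,222))}.items(): print(n,atz('sc0',L(*p),.192),atz('sc0',L(*q),.192))
for n,(p,q) in {'g_sd':((572,40),(549,160)),'b_sd':((546,238),(514,382))}.items(): print(n,atz('sd0',S(*p),.192),atz('sd0',S(*q),.192))
print(ctrl.get_obs()['eef_rot'])
```

```text
gpeg [ 0.6175 -0.2104  0.2155] 0.005 [ 0.6228 -0.212   0.222 ] [ 0.6137 -0.2047  0.222 ]
ghinge [ 0.6272 -0.0959  0.1847] 0.0013 [ 0.6311 -0.1015  0.196 ] [ 0.6247 -0.0843  0.196 ]
bpeg [0.478  0.2357 0.2121] 0.0016 [0.4846 0.2273 0.222 ] [0.4761 0.242  0.222 ]
bhinge [0.5904 0.2394 0.1838] 0.0011 [0.5963 0.2294 0.196 ] [0.5871 0.2472 0.196 ]
hand [0.5287 0.2432 0.2134] 0.0028 [0.5356 0.2344 0.224 ] [0.5256 0.2497 0.224 ]
gslatA [ 0.6682 -0.1201  0.2857] 0.07 [ 0.6682 -0.0609  0.192 ] [ 0.6664 -0.2467  0.192 ]
bslatA [0.6332 0.1844 0.2817] 0.0724 [0.6314 0.2755 0.192 ] [0.6238 0.0974 0.192 ]
g_sc [ 0.6682 -0.0609  0.192 ] [ 0.6764 -0.2552  0.192 ]
b_sc [0.6314 0.2755 0.192 ] [0.6379 0.0796 0.192 ]
g_sd [ 0.6655 -0.2427  0.192 ] [ 0.648  -0.0227  0.192 ]
b_sd [0.6249 0.0976 0.192 ] [0.6156 0.2916 0.192 ]
[-3.1406 -0.      0.2778]
```

Heights come out consistently about 10 mm low, but the sizes check out (hinge to peg 112–115 mm against 110). Using the known heights:
- **Green:** peg about (0.618,-0.208), hinge about (0.628,-0.093).
- **Blue:** peg about (0.480,0.235), hinge about (0.591,0.238).
- **Template handle:** about (0.530,0.242).

Next I'll move above the green peg, with the fingers closing along x.

```bash
python3 -m pendant '[[[2.9,2,0.6],0.08],[[2.9,2,0.6],0.08],[[2.9,2,0.6],0.08],[[2.9,2,0.6],0.08],[[2.9,2,0.6],0.08],[[2.9,2,0.6],0.08],[[2.9,2,0.6],0.08],[[2.9,2,0.6],0.08],[[2.9,2,0.6],0.08],[[2.9,2,0.6],0.08],[[2.9,2,0.6],0.08],[[2.9,2,0.6],0.08],[[2.9,2,0.6],0.08],[[2.9,2,0.6],0.08],[[2.9,2,0.6],0.08],[[2.9,2,0.6],0.08],[[0,0,0],0],[[0,0,0],0]]' 0.5 20
python3 - <<'E'
from h import *
o=ctrl.get_obs();print(o['ee_pos'],o['eef_rot'],o['time_s'])
shot('wrist','w1');print(proj('w1',[.618,-.208,.222]),proj('w1',[.628,-.093,.196]))
E
```

```text
time_s: 1.6
ee_pos: [0.6157, -0.2077, 0.3004]
eef_rot: [-3.14, -0.0, 1.56]
force: [0.5, -0.1, -0.0]
grip_width: 0.0474
grip_force: 0.0
[ 0.61569162 -0.2077276   0.3004157 ] [-3.14038962e+00 -4.26229769e-04  1.55991181e+00] 1.6
[255.03185709 198.70468878] [265.45764317  58.70505202]
```

View pics/w1.png

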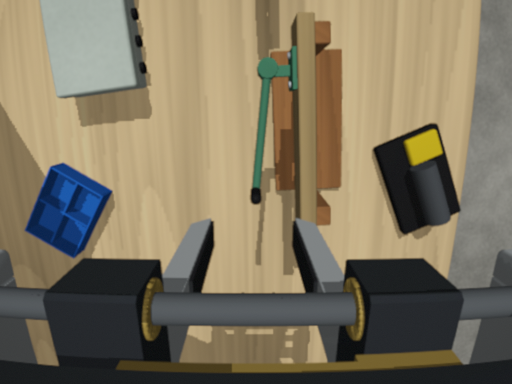

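In the wrist view the green peg top is at about (256,195), the knuckle at (267,68), and the slat top edge runs from (306,14) to (307,222). This agrees with the estimate.

Run:
```python
from h import *
np.set_printoptions(precision=4,suppress=True)
p=atz('w1',(256,195),.222);h=atz('w1',(267,68),.196);print(p,h,np.linalg.norm((p-h)[:2]))
a=atz('w1',(305.5,14),.192);b=atz('w1',(307,222),.192);print(a,b)
yaw=np.arctan2((b-a)[0],-(b-a)[1]);d=(p-h)[:2];phi=np.arctan2(-d[0],-d[1])
print('yaw',yaw,'hook',phi+yaw)
print('out',h[:2]-.11*np.array([np.cos(yaw),np.sin(yaw)]))
for t in np.linspace(0,1.62,10):
  th=phi+(1.6-yaw-phi)*t/1.62; print(h[:2]+.11*np.array([-np.sin(th),-np.cos(th)]))
```

```text
[ 0.6188 -0.2048  0.222 ] [ 0.6293 -0.1006  0.196 ] 0.10473059264822965
[ 0.662  -0.0561  0.192 ] [ 0.6677 -0.2401  0.192 ]
yaw 0.030955376832330395 hook 0.1307744960815824
out [ 0.5193 -0.104 ]
[ 0.6183 -0.21  ]
[ 0.6007 -0.2068]
[ 0.5838 -0.2007]
[ 0.5681 -0.192 ]
[ 0.5541 -0.1809]
[ 0.542  -0.1676]
[ 0.5323 -0.1525]
[ 0.5251 -0.136 ]
[ 0.5208 -0.1186]
[ 0.5193 -0.1008]
```

```bash
python3 -m pendant '[[[0.3,0.1,-2.5],0],[[0,0,-2.5],0],[[0,0,-2.5],0],[[0,0,-1.5],0],[[0,0,-1.1],0],[[0,0,0],0]]' 0.5 20 && python3 -m pendant '[[[0,0,0],0],[[0,0,0],0],[[0,0,0],0],[[0,0,0],0],[[0,0,0],0]]' 0 15
```

```text
time_s: 2.15
ee_pos: [0.6165, -0.2085, 0.1983]
eef_rot: [-3.138, -0.001, 1.556]
force: [-0.1, -0.4, -0.2]
grip_width: 0.0468
grip_force: 0.0
time_s: 2.57
ee_pos: [0.618, -0.208, 0.2011]
eef_rot: [3.141, 0.0, 1.558]
force: [-0.2, 0.5, -0.2]
grip_width: 0.0173
grip_force: 0.0
```

```bash
python3 -m pendant '[[[0,0,0],0],[[0,0,0],0],[[0,0,0],0],[[0,0,0],0]]' 0 15
```

```text
time_s: 2.9
ee_pos: [0.6179, -0.2079, 0.2007]
eef_rot: [3.141, 0.0, 1.558]
force: [0.0, 0.5, 2.8]
grip_width: 0.0096
grip_force: 15.0
```

```bash
python3 -m pendant '[[[-0.88,0.1,0],0],[[-0.88,0.2,0],0],[[-0.85,0.28,0],0],[[-0.84,0.33,0],0],[[-0.8,0.4,0],0],[[-0.77,0.46,0],0],[[-0.72,0.53,0],0],[[-0.68,0.58,0],0],[[-0.63,0.64,0],0],[[-0.58,0.69,0],0],[[-0.51,0.73,0],0],[[-0.46,0.77,0],0],[[-0.39,0.81,0],0],[[-0.33,0.84,0],0],[[-0.25,0.86,0],0],[[-0.18,0.88,0],0],[[-0.1,0.89,0],0],[[-0.05,0.9,0],0],[[0,0,0],0]]' 0 15
```

```text
time_s: 4.48
ee_pos: [0.519, -0.0988, 0.2005]
eef_rot: [3.141, 0.003, 1.558]
force: [3.4, -5.8, -1.8]
grip_width: 0.0094
grip_force: 15.0
```

```bash
python3 -m pendant '[[[0,-0.2,0],0],[[0,0,0],0],[[0,0,0],0],[[0,0,0],0],[[0,0,0],0]]' 0.45 15 && python3 -m pendant '[[[0,0,2],0],[[0,0,3],0],[[0,0,3],0],[[0,0,3],0],[[0,0,0],0]]'
python3 - <<'E'
from h import *
o=ctrl.get_obs();print(o['ee_pos'],o['eef_rot'])
shot('wrist','w2');print(proj('w2',[.519,-.10,.222]),proj('w2',[.629,-.0985,.196]))
E
```

```text
time_s: 4.9
ee_pos: [0.5187, -0.1008, 0.2003]
eef_rot: [-3.141, -0.0, 1.558]
force: [0.1, -0.8, 0.5]
grip_width: 0.0389
grip_force: 0.0
time_s: 5.32
ee_pos: [0.5199, -0.1012, 0.3163]
eef_rot: [3.134, 0.002, 1.558]
force: [-0.4, 0.4, 0.1]
grip_width: 0.0425
grip_force: 0.0
[ 0.51990593 -0.10118266  0.31627051] [3.13374353e+00 1.84571917e-03 1.55780373e+00]
[250.3004572  192.07210956] [362.96151808 182.25368637]
```

View pics/w2.png

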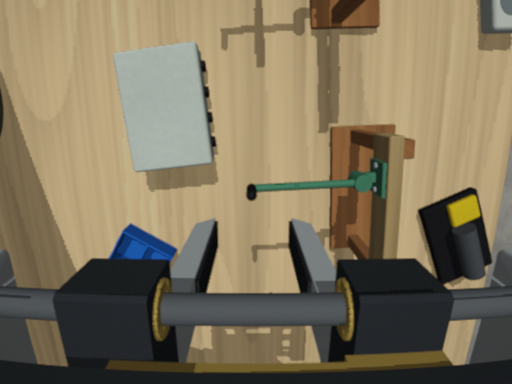

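The green hook is fully out: peg at (251,191), knuckle at (364,181), which puts the seat at about (0.574,-0.099). Now over to the template handle.

```bash
python3 -m pendant '[[[0.1,3.4,0],0],[[0.1,3.4,0],0],[[0.1,3.4,0],0],[[0.1,3.4,0],0],[[0.1,3.4,0],0],[[0.1,3.4,0],0],[[0.1,3.4,0],0],[[0.1,3.4,0],0],[[0.1,3.4,0],0],[[0.1,3.6,0],0],[[0,0,0],0],[[0,0,0],0]]' 0.45
python3 - <<'E'
from h import *
o=ctrl.get_obs();print(o['ee_pos'],o['eef_rot'])
shot('wrist','w3');print(proj('w3',[.5305,.242,.224]),proj('w3',[.48,.235,.222]),proj('w3',[.591,.238,.196]))
E
```

```text
time_s: 6.37
ee_pos: [0.5282, 0.2423, 0.3086]
eef_rot: [-3.139, 0.001, 1.56]
force: [-0.4, -0.3, 0.2]
grip_width: 0.0425
grip_force: 0.0
[0.52824705 0.24234264 0.30864978] [-3.13912109e+00  9.43073066e-04  1.56037447e+00]
[255.01273543 196.65248061] [197.21502924 204.30734113] [318.65656626 192.30117197]
```

View pics/w3.png

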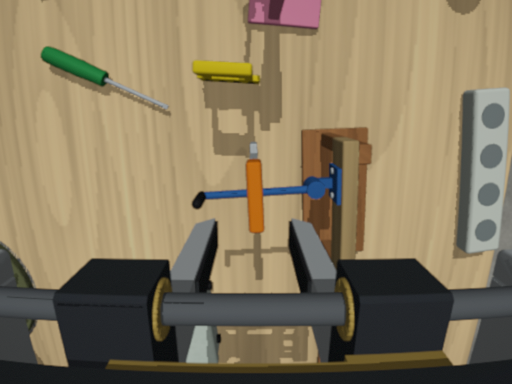

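The orange handle spans (254,160) to (257,231), centred at (255.5,196). The blue peg is at (199,201) and the knuckle at (315,187).

Run:
```python
from h import *
np.set_printoptions(precision=4,suppress=True)
a=atz('w3',(254.5,160),.224);b=atz('w3',(257,231),.224);print('handle',a,b,(a+b)/2,np.linalg.norm(a-b),'ang',np.arctan2((b-a)[0],-(b-a)[1]))
p=atz('w3',(199,200),.222);h=atz('w3',(315,187),.196);d=(p-h)[:2];print(p,h,np.linalg.norm(d),'bar yaw',np.arctan2(-d[1],-d[0]))
```

```text
handle [0.5303 0.2737 0.224 ] [0.532  0.2105 0.224 ] [0.5312 0.2421 0.224 ] 0.06321024490380253 ang 0.025920988330861556
[0.4818 0.2389 0.222 ] [0.5873 0.2432 0.196 ] 0.10562147669697694 bar yaw 0.0408817622311306
```

```bash
python3 -m pendant '[[[0.2,0,-2.5],0.035],[[0,0,-2.5],0],[[0,0,-2.5],0],[[0,0,-1.8],0],[[0,0,-1],0],[[0,0,-0.4],0],[[0,0,0],0],[[0,0,0],0]]' 0.45 && python3 -m pendant '[[[0,0,0],0],[[0,0,0],0],[[0,0,0],0],[[0,0,0],0],[[0,0,0],0],[[0,0,0],0],[[0,0,0],0]]' 0 40
```

```text
time_s: 7.08
ee_pos: [0.5313, 0.2408, 0.2045]
eef_rot: [3.14, -0.0, 1.592]
force: [-0.4, 0.3, 1.1]
grip_width: 0.0426
grip_force: 0.0
time_s: 7.67
ee_pos: [0.5309, 0.2411, 0.2037]
eef_rot: [3.141, -0.0, 1.593]
force: [-1.0, 1.2, 2.0]
grip_width: 0.0136
grip_force: 39.9
```

```bash
python3 -m pendant '[[[0,0,0.6],0],[[0,0,1],0],[[0,0,1.1],0],[[0,0,1],0],[[0,0,0],0],[[0,0,0],0]]' 0 40 && python3 -m pendant '[[[-0.8,-0.02,0],0],[[-1.2,-0.04,0],0],[[-1.2,-0.04,0],0],[[-1.2,-0.04,0],0],[[-1.2,-0.04,0],0],[[-1.2,-0.04,0],0],[[-1.2,-0.04,0],0],[[-0.8,-0.04,0],0],[[0,0,0],0],[[0,0,0],0]]'
```

```text
time_s: 8.17
ee_pos: [0.531, 0.2411, 0.2412]
eef_rot: [3.14, -0.001, 1.593]
force: [-0.3, -1.0, -2.4]
grip_width: 0.0137
grip_force: 39.9
time_s: 9.0
ee_pos: [0.4427, 0.238, 0.2405]
eef_rot: [3.141, -0.0, 1.593]
force: [0.3, 0.2, -1.8]
grip_width: 0.0137
grip_force: 39.9
```

```bash
python3 -m pendant '[[[0.1,-1.4,0],0],[[0.1,-2.4,0],0],[[0.2,-2.8,0],0],[[0.2,-2.8,0],0],[[0.2,-2.8,0],0],[[0.3,-2.8,0],0],[[0.3,-2.8,0],0],[[0.3,-2.8,0],0],[[0.3,-2.8,0],0],[[0.3,-2.8,0],0],[[0.3,-2.8,0],0],[[0.3,-2.4,0],0],[[0,-1.7,0],0],[[0,-0.8,0],0],[[0,0,0],0],[[0,0,0],0],[[0,0,0],0]]'
python3 - <<'E'
from h import *
o=ctrl.get_obs();print(o['ee_pos'],o['eef_rot'])
shot('wrist','w4');shot('side','sd4');shot('scene','sc4')
a=cv2.imread('pics/w4.png');b=cv2.imread('pics/sd4.png')
for n in('sd4','sc4'):print([proj(n,q).round() for q in([.519,-.1,.222],[.629,-.0985,.196],[o['ee_pos'][0],o['ee_pos'][1],.22])])
c=cv2.resize(b[90:240,185:335],None,fx=2.56,fy=2.56,interpolation=cv2.INTER_CUBIC)
im=np.hstack([a[:,60:440],c]);print(im.shape);cv2.imwrite('pics/v4.png',im)
E
```

```text
time_s: 10.42
ee_pos: [0.4719, -0.1002, 0.2404]
eef_rot: [-3.142, -0.0, 1.593]
force: [-0.4, 0.8, -2.0]
grip_width: 0.0135
grip_force: 39.9
[ 0.47191082 -0.10017646  0.24040215] [-3.14150083e+00 -2.13419858e-04  1.59348057e+00]
[array([253., 147.]), array([224., 149.]), array([266., 148.])]
[array([215., 221.]), array([247., 246.]), array([202., 213.])]
(384, 764, 3)
```

View pics/v4.png

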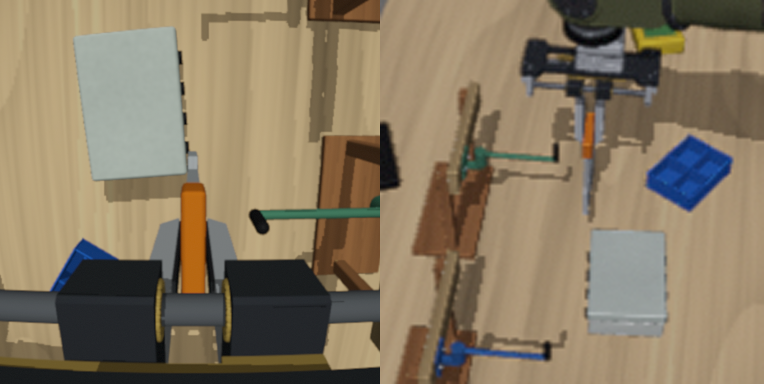

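The template hangs straight in the grip at side crop (588,150), level with the green bar. The peg is clear ahead at wrist crop (258,220). I'll slide it over the peg and check before lowering.

```bash
python3 -m pendant '[[[0.8,0,0],0],[[1.2,0.02,0],0],[[1.2,0.02,0],0],[[1.2,0.02,0],0],[[1.2,0.02,0],0],[[1.2,0.02,0],0],[[1.2,0.02,0],0],[[1.2,0.02,0],0],[[1,0.02,0],0],[[0,0,0],0],[[0,0,0],0]]' && python3 -m pendant '[[[0,0,-0.8],0],[[0,0,-1],0],[[0,0,-0.9],0],[[0,0,-0.5],0],[[0,0,-0.2],0],[[0,0,0],0],[[0,0,0],0]]'
```

```text
time_s: 11.48
ee_pos: [0.574, -0.099, 0.2399]
eef_rot: [-3.141, -0.0, 1.593]
force: [-0.1, -0.2, -2.1]
grip_width: 0.0135
grip_force: 39.9
time_s: 12.07
ee_pos: [0.5739, -0.0994, 0.2066]
eef_rot: [3.141, 0.0, 1.593]
force: [0.4, -0.3, -1.1]
grip_width: 0.0133
grip_force: 39.9
```

```bash
python3 -m pendant '[[[0,0,-0.2],0],[[0,0,-0.1],0],[[0,0,0],0],[[0,0,0],0]]'
```

```text
time_s: 12.4
ee_pos: [0.574, -0.0994, 0.2038]
eef_rot: [3.141, 0.0, 1.593]
force: [-0.7, -0.7, 1.2]
grip_width: 0.0137
grip_force: 39.9
```

The load has come off the tool, so the template rests on the bar. Releasing, then rising.

```bash
python3 -m pendant '[[[0,0,0],0],[[0,0,0],0],[[0,0,0],0],[[0,0,0],0],[[0,0,0],0],[[0,0,0],0]]' 0.4 && python3 -m pendant '[[[0,0,1],0],[[0,0,2],0],[[0,0,3],0],[[0,0,3],0],[[0,0,2],0],[[0,0,0],0],[[0,0,0],0]]'
python3 - <<'E'
from h import *
shot('wrist','w5');shot('side','sd5')
a=cv2.imread('pics/w5.png');b=cv2.imread('pics/sd5.png')
c=cv2.resize(b[90:240,185:335],None,fx=2.56,fy=2.56,interpolation=cv2.INTER_CUBIC)
im=np.hstack([a[:,60:440],c]);cv2.imwrite('pics/v5.png',im)
E
```

```text
time_s: 12.9
ee_pos: [0.5738, -0.0994, 0.2035]
eef_rot: [3.142, -0.0, 1.593]
force: [-0.1, -0.0, -0.4]
grip_width: 0.0376
grip_force: 0.0
time_s: 13.48
ee_pos: [0.574, -0.0994, 0.3147]
eef_rot: [3.139, 0.001, 1.593]
force: [0.2, 0.2, -1.3]
grip_width: 0.0374
grip_force: 0.0
```

View pics/v5.png

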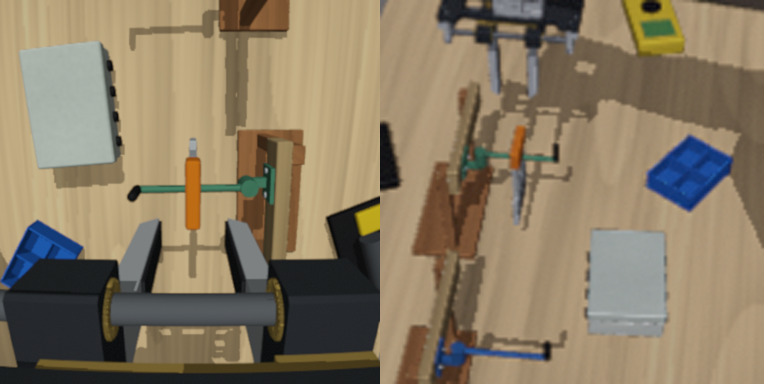

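The template hangs free and upright, centred on the green bar (handle (193,193), peg (134,192), knuckle (250,186)). Now to the blue peg at about (0.481,0.238).

```bash
python3 -m pendant '[[[-0.8,1.6,0],0],[[-0.8,3,0],0],[[-0.8,3,0],0],[[-0.8,3,0],0],[[-0.8,3,0],0],[[-0.8,3,0],0],[[-0.8,3,0],0],[[-0.8,3,0],0],[[-0.8,3,0],0],[[-0.8,3,0],0],[[-0.8,3,0],0],[[-0.5,2.2,0],0],[[0,0,0],0],[[0,0,0],0]]' 0.5
python3 - <<'E'
from h import *
np.set_printoptions(precision=4,suppress=True)
o=ctrl.get_obs();print(o['ee_pos'])
c=shot('wrist','w6');im=c['color'].astype(int);print(proj('w6',[.481,.238,.222]))
m=(im.max(2)<45)[150:235,200:310];n,l,s,ce=cv2.connectedComponentsWithStats(m.astype('uint8'))
for i in range(1,n):
  if s[i][4]>15: print(s[i],ce[i]+[200,150])
b=((im[:,:,2]>im[:,:,0]+60)&(im[:,:,2]>im[:,:,1]+30)).astype('uint8');n,l,s,ce=cv2.connectedComponentsWithStats(b)
for i in range(1,n):
  if s[i][4]>60: print('blue',s[i],ce[i])
E
```

```text
time_s: 14.75
ee_pos: [0.4803, 0.2392, 0.3123]
eef_rot: [-3.14, 0.001, 1.595]
force: [0.2, -0.4, 0.1]
grip_width: 0.0468
grip_force: 0.0
[0.4803 0.2392 0.3123]
[253.1056 195.8961]
[ 47  38   8  15 106] [250.4906 194.9811]
[ 7 72  6 13 51] [210.2941 229.2941]
[94 72  6 13 48] [295.6458 229.4792]
blue [382 169   7  36 151] [384.7285 185.9073]
blue [255 177 122  20 959] [328.6882 187.8373]
```

```bash
python3 -m pendant '[[[0,0,-2.5],0],[[0,0,-2.5],0],[[0,0,-2.5],0],[[0,0,-1.9],0],[[0,0,-1.2],0],[[0,0,-0.5],0],[[0,0,0],0]]' 0.5 && python3 -m pendant '[[[0,0,0],0],[[0,0,0],0],[[0,0,0],0],[[0,0,0],0],[[0,0,0],0],[[0,0,0],0],[[0,0,0],0],[[0,0,0],0],[[0,0,0],0]]' 0 15
python3 - <<'E'
from h import *
np.set_printoptions(precision=2,suppress=True)
p=ctrl.get_obs()['ee_pos'][:2];h=np.array([.5895,.241]);d=p-h;r=np.hypot(*d);print('r',r)
yaw=.035;t0=np.arctan2(-d[0],-d[1])
ts=np.linspace(t0,-yaw-.02,20)
P=h+.11*np.c_[-np.sin(ts),-np.cos(ts)];print(np.diff(P,axis=0)*100,P[-1])
E
```

```text
time_s: 15.38
ee_pos: [0.4808, 0.2375, 0.2014]
eef_rot: [-3.14, 0.001, 1.592]
force: [0.1, 0.6, -0.4]
grip_width: 0.0473
grip_force: 0.0
time_s: 16.13
ee_pos: [0.478, 0.2387, 0.2024]
eef_rot: [-3.135, 0.001, 1.593]
force: [-23.2, -2.3, 10.3]
grip_width: 0.0091
grip_force: 15.0
r 0.11152771097670203
[[ 0.06 -0.93]
 [ 0.14 -0.92]
 [ 0.21 -0.9 ]
 [ 0.29 -0.88]
 [ 0.36 -0.86]
 [ 0.43 -0.82]
 [ 0.5  -0.78]
 [ 0.57 -0.74]
 [ 0.63 -0.69]
 [ 0.68 -0.63]
 [ 0.73 -0.57]
 [ 0.78 -0.51]
 [ 0.82 -0.44]
 [ 0.85 -0.37]
 [ 0.88 -0.3 ]
 [ 0.9  -0.22]
 [ 0.92 -0.14]
 [ 0.93 -0.07]
 [ 0.93  0.01]] [0.6  0.13]
```

```bash
python3 -m pendant '[[[-0.25,0,0],0],[[0.06,-0.93,0],0],[[0.14,-0.92,0],0],[[0.21,-0.9,0],0],[[0.29,-0.88,0],0],[[0.36,-0.86,0],0],[[0.43,-0.82,0],0],[[0.5,-0.78,0],0],[[0.57,-0.74,0],0],[[0.63,-0.69,0],0]]' 0 15
```

```text
time_s: 16.97
ee_pos: [0.5107, 0.1624, 0.2026]
eef_rot: [-3.141, 0.0, 1.593]
force: [0.1, 3.2, 5.6]
grip_width: 0.0092
grip_force: 15.0
```

```bash
python3 -m pendant '[[[0.68,-0.63,0],0],[[0.73,-0.57,0],0],[[0.78,-0.51,0],0],[[0.82,-0.44,0],0],[[0.85,-0.37,0],0],[[0.88,-0.3,0],0],[[0.9,-0.22,0],0],[[0.92,-0.14,0],0],[[0.93,-0.07,0],0],[[0.8,0,0],0],[[0,0,0],0],[[0,0,0],0]]' 0 15
```

```text
time_s: 17.97
ee_pos: [0.5924, 0.1296, 0.2022]
eef_rot: [-3.137, 0.002, 1.592]
force: [-10.9, -5.6, 8.8]
grip_width: 0.0092
grip_force: 15.0
```

There's an 11 N reaction toward -x, so it's at the folded stop. Release, rise and check.

```bash
python3 -m pendant '[[[0,0,0],0],[[0,0,0],0],[[0,0,0],0],[[0,0,0],0],[[0,0,0],0],[[0,0,0],0]]' 0.45 && python3 -m pendant '[[[0,0,1],0],[[0,0,2],0],[[0,0,3],0],[[0,0,3],0],[[0,0,2],0],[[0,0,0],0],[[0,0,0],0]]'
python3 - <<'E'
from h import *
shot('wrist','w7');shot('side','sd7')
a=cv2.imread('pics/w7.png');b=cv2.imread('pics/sd7.png')
c=cv2.resize(b[90:240,185:335],None,fx=2.56,fy=2.56,interpolation=cv2.INTER_CUBIC)
im=np.hstack([a[:,60:440],c]);cv2.imwrite('pics/v7.png',im)
E
```

```text
time_s: 18.47
ee_pos: [0.5932, 0.1308, 0.2023]
eef_rot: [-3.141, 0.0, 1.593]
force: [-0.6, -0.2, -0.1]
grip_width: 0.0421
grip_force: 0.0
time_s: 19.05
ee_pos: [0.5933, 0.1309, 0.3138]
eef_rot: [3.139, -0.0, 1.593]
force: [0.8, -0.2, -1.1]
grip_width: 0.0423
grip_force: 0.0
```

View pics/v7.png

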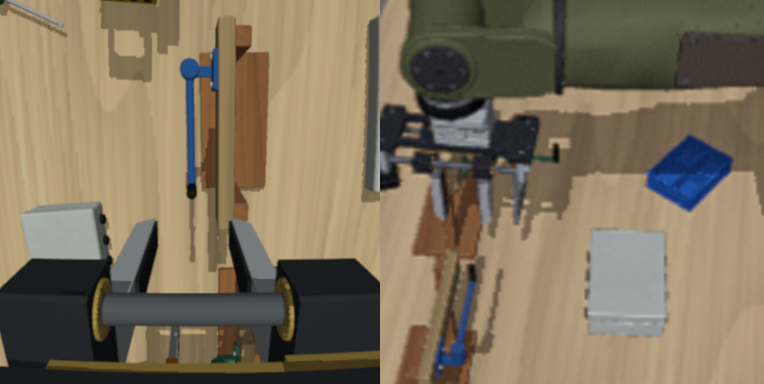

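The blue bar runs from (189,69) to (192,188) beside the slat, (226,18) to (224,222). I'll check the angle numerically.

Run:
```python
from h import *
im=np.load('pics/w7.npz')['color'].astype(int)
b=(im[:,:,2]>im[:,:,0]+50)&(im[:,:,2]>im[:,:,1]+25)
def ang(pts,z):
    P=np.array([atz('w7',p,z) for p in pts]);f=np.polyfit(P[:,1],P[:,0],1);return -np.arctan(f[0])
bar=[(np.mean(np.where(b[r,235:262])[0])+235,r) for r in range(85,180,4) if b[r,235:262].any()]
aB=ang(bar,.19)
aS=ang([(286.5,18),(284.5,222)],.192)
p=atz('w7',(252,186),.222);print(p,bar[0],bar[-1],aB,aS,'hook',aS-aB)
```

```text
[0.5932023  0.13843303 0.222     ] (np.float64(249.5), 85) (np.float64(251.0), 177) 0.038917344886244605 0.03338035902214595 hook -0.005536985864098655
```

The blue hook is folded, with a measured angle of about 0. The arm is clear of everything, so I'm handing in.

```bash
python3 -c "
from station import ctrl
print(ctrl.hand_in())"
```

```text
the job is handed in; nothing more can be done
None
```

The green hook is fully out with the template hanging free on the middle of its bar, and the blue hook is folded flat (measured about 0 rad). I left the other things on the bench alone and handed the job in at about 19 s; the hand-in gave no verdict.

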